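# Return the round pattern to the rack

## Task

Put the large round aluminium pattern back in the rack: take it by its black handle, slide it flat into the empty middle slot between the two stored discs until it is home near the back stop, with the handle sticking out at the open front, and let go.

Things in the scene. Friction and masses are not known exactly. Their poses are not given: they have to be found in the camera images.
- pattern_disc (a point): Centre (half-way through) of the large round pattern: a flat aluminium disc 100 mm across, 5 mm thick, about 0.13 kg, loose on the bench. A neck 14 mm wide, 5 mm thick runs along its -x to an upright black handle block. z up. Bystanders with like handles: a small round pattern (60 mm) and a square one (86 mm).
- pattern_handle (a point): Grip point on that pattern's black handle, an upright block 30 mm long (its x), 14 mm thick (its y), top 46 mm above the disc's underside. The point is 30 mm above the underside (27.5 mm above pattern_disc) and 95 mm from the disc's centre along -x. Axes as pattern_disc. Grip the 14 mm thickness from above, fingers closing along y.
- slot (a point): Centre of the disc when it lies on the two ledges of the empty middle slot and just touches the back stop. The rack's open front faces this frame's -x: slide in level along +x, handle left outside; z up. Slot floor 2.5 mm below this point; opening 28 mm high, 128 mm wide; front edge 50 mm before this point, back stop 50 mm behind it.
- rack: Green rack; origin on the bench straight below the slot point, same axes. Carriage with 3 slots of 32 mm pitch, clamped on a column 270 mm high behind the back stop; plain discs fill the slots above and below and stick out 2 mm in front. Carriage top 66 mm above the slot point. Place, heading and height differ each time; it stays put in use.
There are look-alikes about, which are no part of the job. Leave any green look-alike of the part that bears pattern_disc alone.

How it is judged:
By the outcome, as a careful person would: the job done as asked, in the order asked, and still so for the second after the job is handed in, with the robot touching nothing.
It also fails if it takes over 38 s, if anything falls off the work surface, if the arm or the gripper's body presses on something with over 40 N, if the wrist force passes 120 N, or if a joint passes its speed limit or range.

## Robot

A 6-joint arm with a two-finger parallel gripper is mounted at the origin on the work surface. World frame = base frame: x ahead of the robot, y to its left, z up, the work surface at z = 0. Lengths are in m, angles in rad, forces in N, time in s.
With the tool pointing down it reaches from about 0.3 to 0.875 m from the base axis. Payload 6.4 kg.
Tool frame: the origin (TCP) lies midway between the tips of the shut fingers; the grasp point (between the pads) lies 19 mm behind it; z points along the fingers, y is the direction in which the jaws open and shut (so a half turn about z gives the same grasp; the last joint's range is limited). The gripper opens to 85 mm and grips with 20 to 120 N. Pads are 22 mm wide; open, the fingers measure 114 mm over their backs; the gripper's body (76 mm by 85 mm) begins 54 mm behind the grasp point. The pads swing forward as they close: fully open they stand 13 mm farther back than shut.
Start: joints at [-1.325, 0.181, 1.607, -0, 1.354, -0.206], TCP at [0.251, -0.517, 0.231] pointing down, gripper open.
Joint ranges: [-2.99, 2.99], [-0.89, 2.07], [0.3, 2.58], [-1.14, 4.28], [0, 2.63], [-3.12, 3.12]. Speed limits (rad/s): [2.57, 2.57, 3.01, 3.14, 3.14, 3.14].

## Interface

Orientations are given as a unit quaternion [w, x, y, z].
In Python, from bench import ctrl gives the robot as it stands. The module is installed in compiled form; this text tells all that it offers.
- The arm moves only by the tool arm_command, never from a script. Its argument "plan" is one flat list of numbers, 4 for each row, row after row: the shift along the tool's x, y, z in mm, then the turn about the tool's z in rad. A call has 1 to 20 rows; each row shifts and turns the commanded pose from where the row before left it, along the tool's axes as they then stand; what a row does not reach is not made up. A row lasts 1/10 s, in which the tool goes at most 50 mm and 8.59 degrees, less where a joint would pass 70% of its speed; a pose out of reach is approached as far as the arm can. A call is refused whole if a number of a shift passes 50 or a number of a turn 0.15, either way. A call with a gripper value outside its range is refused whole. "grip" is the opening, from 0 (shut) to 1 (fully open), set as the call begins (left out, the last holds). The fingers move at their own pace and stop on an object; the grip force is fixed at half the most. Time passes only in rows, so rows that do not move let the fingers close. It gives the time, the measured TCP pose, the force and the opening at its end, in the units of the state.
- ctrl.get_obs(): the state, without advancing time (a new reading comes with each control period).
- ctrl.camera(name): name is "scene" or "top" or "wrist"; returns a dict with "color" (480x640x3 uint8, red, green, blue), "camera_matrix" (3x3 intrinsics, pixels), "eye" and "attitude" of the camera in the world; the wrist camera has in their place "T_tool_cam" (4x4, takes a point from camera to tool coordinates, whose origin is the TCP and whose axes are the flange's). Camera axes: x right, y up, looking along -z (the intrinsics and any distortion apply to the point x, -y, -z); pixel columns grow to the right and rows downward; lengths in m; the calibration is good to about 2 mm. A picture is of the moment at which its call begins: read the wrist's pose just before it. There is no depth.
- ctrl.hand_in(): hands the job in, once; it reports no verdict.
The state is a dict: "time_s": time; "q": joint angles; "dq": joint speeds; "joint_efforts": joint torques, N m; "eef_pos": TCP position; "eef_rot": TCP orientation; "wrist_force": force on the tool from outside, world axes, zero at the start; "torque": the same for the moment, N m; "opening": opening from 0.0 (shut) to 1.0 (fully open).
Only numpy, scipy, OpenCV 4.12 (cv2) and the standard library are available. Lean on these libraries where they do the work, as an engineer would, in place of code of your own. Each camera call takes 0.05 s, during which the arm holds its last target. There are 200 camera calls.

## Working session

There is one attempt and no reset: what is moved stays moved. The work goes in short steps, Python scripts to look and compute and a tool call to move; the robot and the scene stay as the last step left them, time stands still between calls to the robot, and variables do not carry over. Pictures are saved under pics/ and viewed, about 8 in all and at most 12, crops included, and the job is handed in when it is done.

Besides the shell and the picture viewer there is one more tool, called as name(argument=value, ...) on one line, values as JSON. arm_command: Moves the arm, as the interface text tells. Its arguments: {"type":"object","properties":{"plan":{"type":"array","items":{"type":"number"}},"grip":{"type":"number"}},"required":["plan"]}

```bash
mkdir -p pics
cat > h.py <<'E'
import numpy as np, cv2
from bench import ctrl
from scipy.spatial.transform import Rotation as R
def rot(q): return R.from_quat([q[1],q[2],q[3],q[0]]).as_matrix()
def shot(n,f=None):
    o=ctrl.get_obs(); c=ctrl.camera(n); im=cv2.cvtColor(c["color"],cv2.COLOR_RGB2BGR)
    if f: cv2.imwrite(f,im)
    if n=="wrist":
        T=np.eye(4);T[:3,:3]=rot(o["eef_rot"]);T[:3,3]=o["eef_pos"];P=T@np.array(c["T_tool_cam"])
        c["E"],c["A"]=P[:3,3],P[:3,:3]
    else:
        a=np.array(c["attitude"]); c["E"],c["A"]=np.array(c["eye"]),(rot(a) if a.size==4 else a.reshape(3,3))
    c["K"]=np.array(c["camera_matrix"]); c["im"]=im
    return c
def ray(c,u,v):
    d=np.linalg.inv(c["K"])@[u,v,1]; return c["A"]@[d[0],-d[1],-d[2]]
def onz(c,u,v,z):
    d=ray(c,u,v); return c["E"]+d*(z-c["E"][2])/d[2]
def proj(c,p):
    q=c["A"].T@(np.array(p)-c["E"]); k=c["K"]@[q[0],-q[1],-q[2]]; return k[:2]/k[2]
def tri(c1,p1,c2,p2):
    d1,d2=ray(c1,*p1),ray(c2,*p2); s=np.linalg.lstsq(np.c_[d1,-d2],c2["E"]-c1["E"],rcond=None)[0]
    a,b=c1["E"]+d1*s[0],c2["E"]+d2*s[1]; return (a+b)/2,np.linalg.norm(a-b)
E
python3 - <<'E'
from h import *
for n in("scene","top"):
    c=shot(n,f"pics/{n}0.png"); print(n,c["E"].round(3),c["A"].round(3).tolist(),c["K"].tolist(),[k for k in c])
o=ctrl.get_obs();print(o)
E
```

```text
scene [ 1.006 -0.301  0.986] [[0.529, -0.691, 0.493], [0.849, 0.42, -0.322], [0.015, 0.589, 0.808]] [[595.7901904901317, 0.0, 320.89303501238106], [0.0, 595.7901904901317, 241.25151652588386], [0.0, 0.0, 1.0]] ['color', 'camera_matrix', 'eye', 'attitude', 'E', 'A', 'K', 'im']
top [0.396 0.04  1.09 ] [[-0.024, 0.998, -0.05], [-0.999, -0.026, -0.041], [-0.042, 0.049, 0.998]] [[517.6573860145004, 0.0, 323.68056996571454], [0.0, 517.6573860145004, 236.94480541182241], [0.0, 0.0, 1.0]] ['color', 'camera_matrix', 'eye', 'attitude', 'E', 'A', 'K', 'im']
{'time_s': 0.1, 'q': array([-1.32530377e+00,  1.81469588e-01,  1.60786356e+00,  7.98549398e-06,
        1.35381990e+00, -2.06288771e-01]), 'dq': array([ 0.00117537, -0.00100904, -0.00188776, -0.00038562,  0.00073479,
        0.00083832]), 'joint_efforts': array([ 5.84500176e-04, -4.45877731e+01, -3.52239668e+01, -2.37364693e-04,
        4.10109060e-03,  3.89990078e-05]), 'eef_pos': array([ 0.25093178, -0.51682365,  0.23049414]), 'eef_rot': array([-7.80124219e-04,  9.74594905e-01,  2.23973576e-01, -1.13946626e-05]), 'wrist_force': array([ 0.41816671, -0.17855846, -0.09756803]), 'torque': array([-0.02984417, -0.00385242,  0.00029308]), 'opening': 1.0005354583792478}
```

View pics/scene0.png

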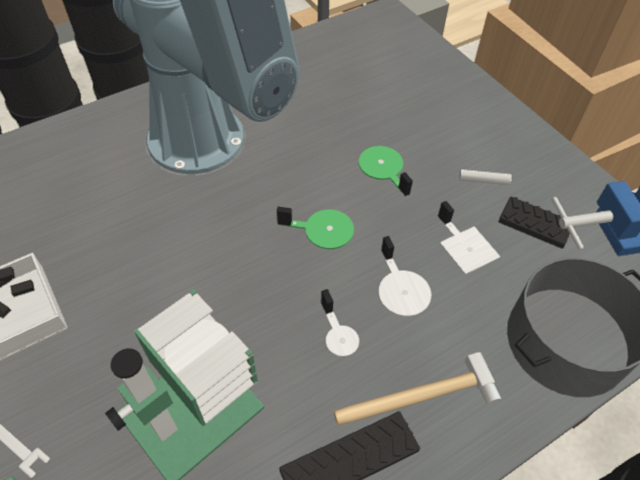

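View pics/top0.png

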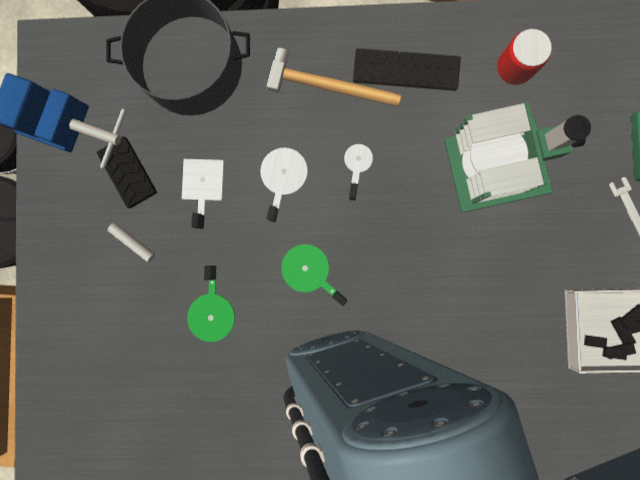

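The scene view shows the large white disc at (405,292) and the top view at (284,171), with its handle pointing towards −x. The rack is at (500,155) in the top view: its column is on the −y side and its open front faces +y. Next I'll measure the disc and zoom in on the rack.

Run:
```python
from h import *
c=shot("top");s=shot("scene")
for n,k,(x0,y0,x1,y1) in(("top",c,(245,135,320,230)),("scene",s,(365,225,440,322))):
    sub=k["im"][y0:y1,x0:x1].astype(int); w=((sub.min(2)>150)).astype(np.uint8)
    core=cv2.morphologyEx(w,cv2.MORPH_OPEN,cv2.getStructuringElement(cv2.MORPH_ELLIPSE,(15,15)))
    ct=max(cv2.findContours(core,0,1)[0],key=cv2.contourArea);e=cv2.fitEllipse(ct)
    b=(sub.max(2)<40).astype(np.uint8);nb,l,st,ce=cv2.connectedComponentsWithStats(b);i=1+st[1:,4].argmax()
    dc=np.array(e[0])+(x0,y0);P=onz(k,*dc,.005);hb=ce[i]+(x0,y0);H=onz(k,*hb,.030)
    print(n,"disc",dc,e[1],P.round(4),"handle",hb,st[i],H.round(4),"dir",np.degrees(np.arctan2(*(P-H)[[1,0]])),np.linalg.norm((P-H)[:2]))
a=cv2.resize(c["im"][95:215,435:595],None,fx=5,fy=5,interpolation=cv2.INTER_CUBIC);cv2.imwrite("pics/rt.png",a)
b=cv2.resize(s["im"][280:480,100:270],None,fx=3,fy=3,interpolation=cv2.INTER_CUBIC);cv2.imwrite("pics/rs.png",b)
```

```text
top disc [283.36093521 170.73669052] (45.52568054199219, 46.7677001953125) [0.5928 0.1667 0.005 ] handle [274.5 217.5] [29 82  2  2  2] [0.4917 0.1841 0.03  ] dir -9.75558971217087 0.10264302555908451
scene disc [404.58946609 292.43739319] (44.55543899536133, 52.876625061035156) [0.5948 0.163  0.005 ] handle [386.70731707 249.83739837] [ 17  14  11  20 123] [0.5082 0.1796 0.03  ] dir -10.858880994508214 0.08810048524155574
```

View pics/rt.png

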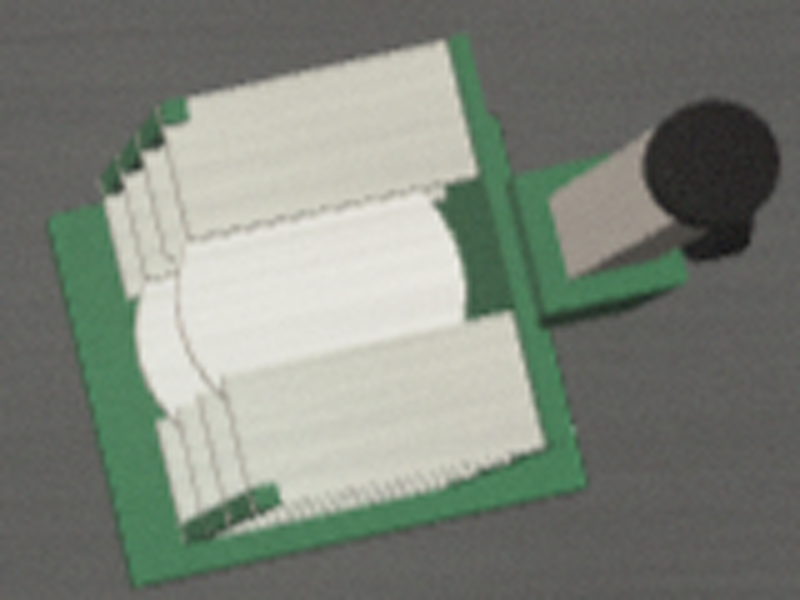

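View pics/rs.png

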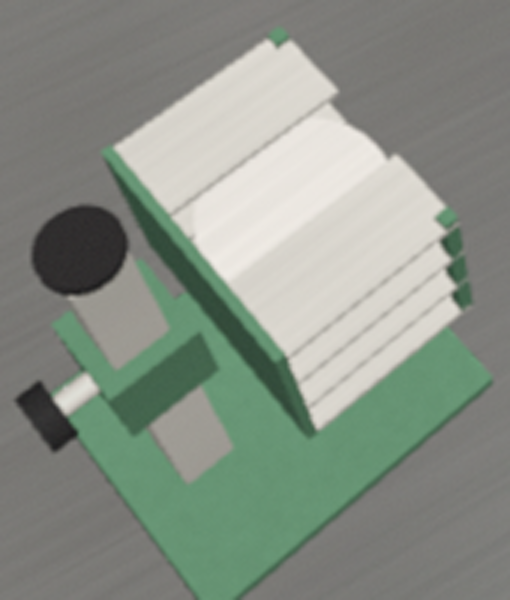

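```bash
cat > rack.py <<'E'
from h import *
c=shot("top");s=shot("scene")
T=dict(BiL=(478,178),BiS=(515,312),FiL=(190,240),FiS=(222,378),BoL=(447,40),BoS=(543,445))
S=dict(BiL=(228,280),BiS=(172,215),FiL=(397,157),FiS=(337,92),BoL=(285,358),BoS=(112,152))
P={}
for k in T:
    a=(np.array(T[k])+.5)/5-.5+(435,95); b=(np.array(S[k])+.5)/3-.5+(100,280)
    P[k],e=tri(c,a,s,b); print(k,P[k].round(4),round(e,4))
m=lambda *k:np.mean([P[i] for i in k],0)
ax=m('BiL','BiS')-m('FiL','FiS'); ay=m('BiL','FiL')-m('BiS','FiS')
print("centre",m('BiL','BiS','FiL','FiS').round(4),"ax",np.linalg.norm(ax),np.degrees(np.arctan2(ax[1],ax[0])),"ay",np.degrees(np.arctan2(ay[1],ay[0])), "outer",np.degrees(np.arctan2(*(P['BoL']-P['BoS'])[[1,0]])),np.linalg.norm(P['BoL']-P['BoS']),m('BoL','BoS').round(4))
for q in [(50,218),(135,585),(585,485)]:
    print("base",onz(c,*((np.array(q)+.5)/5-.5+(435,95)),.005).round(4))
E
python3 rack.py
```

```text
BiL [ 0.6143 -0.282   0.1985] 0.0003
BiS [ 0.5683 -0.2921  0.1969] 0.0017
FiL [ 0.5967 -0.1848  0.1952] 0.0012
FiS [ 0.5484 -0.194   0.1951] 0.0012
BoL [ 0.6626 -0.2747  0.1974] 0.0018
BoS [ 0.5217 -0.3021  0.1951] 0.0024
centre [ 0.5819 -0.2382  0.1964] ax 0.09945720561094999 -79.11840055434247 ay 11.510852725928052 outer 11.011743008748569 0.14360213467697933 [ 0.5922 -0.2884  0.1962]
base [ 0.651  -0.1744  0.005 ]
base [ 0.4955 -0.204   0.005 ]
base [ 0.5318 -0.3899  0.005 ]
```

Run:
```python
from h import *
c=shot("wrist");print(np.array(c["T_tool_cam"]).round(3),c["K"].round(1).tolist())
```

```text
[[ 0.     0.964  0.267  0.067]
 [ 1.     0.    -0.001  0.   ]
 [-0.001  0.267 -0.964 -0.142]
 [ 0.     0.     0.     1.   ]] [[424.2, 0.0, 327.8], [0.0, 424.2, 234.4], [0.0, 0.0, 1.0]]
```

arm_command(plan=[33,-32.5,6,0,33,-32.5,6,0,33,-32.5,6,0,33,-32.5,6,0,33,-32.5,6,0,33,-32.5,6,0,33,-32.5,6,0,33,-32.5,6,0,33,-32.5,6,0,33,-32.5,6,0,33,-32.5,6,0,33,-32.5,6,0,33,-32.5,6,0,33,-32.5,6,0,33,-32.5,6,0,33,-32.5,6,0])

```text
time_s: 1.95
eef_pos: [0.4995, 0.1831, 0.1352]
eef_rot: [0.0, 0.975, 0.224, 0.0]
wrist_force: [0.2, -0.3, -0.4]
opening: 1.001
```

arm_command(plan=[0,0,0,0.127,0,0,0,0.127,0,0,0,0.127,0,0,0,0.127,0,0,0,0.126,0,0,0,0])

```text
time_s: 2.55
eef_pos: [0.4991, 0.1811, 0.1353]
eef_rot: [-0.0, 0.996, -0.091, 0.0]
wrist_force: [0.5, -0.6, -0.1]
opening: 1.001
```

Run:
```python
from h import *
c=shot("wrist","pics/w1.png"); o=ctrl.get_obs();print(o["q"].round(3),o["eef_pos"],rot(o["eef_rot"]).round(3).tolist())
for p in [(.5938,.165,.005),(.5003,.182,.046)]: print(proj(c,p))
im=c["im"].astype(int)
w=(im.min(2)>150).astype(np.uint8);core=cv2.morphologyEx(w,cv2.MORPH_OPEN,cv2.getStructuringElement(cv2.MORPH_ELLIPSE,(41,41)))
for ct in cv2.findContours(core,0,1)[0]:
    e=cv2.fitEllipse(ct);print("disc",e,onz(c,*e[0],.005).round(4))
b=(im.max(2)<45).astype(np.uint8);nb,l,st,ce=cv2.connectedComponentsWithStats(b)
for i in range(1,nb):
    if st[i,4]>150: print("blk",st[i],ce[i],cv2.minAreaRect(np.argwhere(l==i)[:,::-1].astype(np.float32)))
```

```text
[ 0.124  0.192  1.802 -0.     1.147  1.875] [0.49908053 0.1810387  0.13530137] [[0.984, -0.179, 0.0], [-0.179, -0.984, 0.0], [0.0, -0.0, -1.0]]
[323.68561267  67.06932257]
[324.0778341  237.82150876]
disc ((63.59489440917969, 142.01380920410156), (141.43760681152344, 164.50083923339844), 162.9100341796875) [0.5802 0.3338 0.005 ]
disc ((585.2188720703125, 13.517549514770508), (34.289329528808594, 88.31200408935547), 89.25676727294922) [0.5948 0.0096 0.005 ]
disc ((326.9363098144531, 70.78958892822266), (160.92652893066406, 170.22251892089844), 90.08531951904297) [0.5914 0.1635 0.005 ]
blk [ 559   80   74   58 3306] [595.3215366  108.99032063] ((595.3560180664062, 107.53057861328125), (71.56150817871094, 57.427669525146484), 2.0454084873199463)
blk [ 306  201   24   61 1286] [317.60497667 231.15318818] ((317.6070251464844, 231.0038299560547), (22.12874984741211, 60.068843841552734), 2.045408248901367)
blk [  47  257   67   66 2839] [ 80.00563579 288.90172596] ((80.35503387451172, 289.64794921875), (54.338436126708984, 63.367645263671875), 67.61986541748047)
blk [    0   301   640   179 44618] [324.29093639 418.73732574] ((319.5, 390.0), (178.0, 639.0), 90.0)
blk [133 316  26  22 164] [145.11585366 327.66463415] ((145.677001953125, 326.65484619140625), (6.961334228515625, 32.266727447509766), 41.18592834472656)
blk [ 93 460  13  20 155] [ 99.50967742 469.61290323] ((99.94999694824219, 470.3500061035156), (19.60611915588379, 9.17060375213623), 71.56504821777344)
blk [ 25 471  32   9 155] [ 44.21290323 476.3483871 ] ((41.0384635925293, 477.69232177734375), (7.648529529571533, 31.966930389404297), 78.69007110595703)
```

View pics/w1.png

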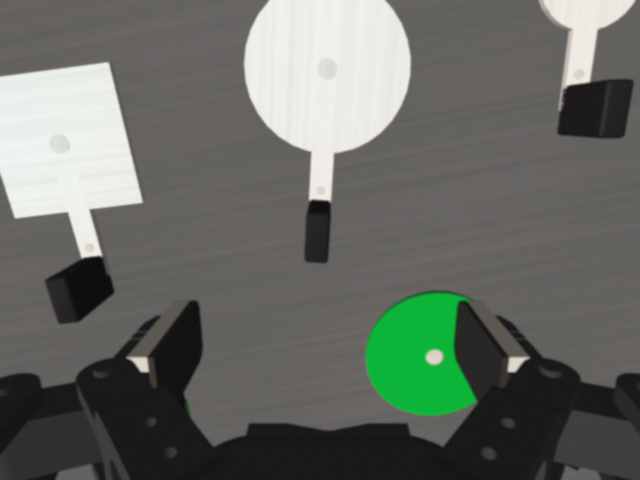

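The wrist view shows the large disc's centre at (327,69), the neck dot at (320,190), and the handle top centred near (317,233). The handle is about 2–3° off the tool axis. I'll work out the correction.

Run:
```python
from h import *
c=shot("wrist"); o=ctrl.get_obs(); Rm=rot(o["eef_rot"])
D=onz(c,327.5,69,.005);N=onz(c,320.5,190,.005);H=onz(c,317.4,234,.046)
for A in(N,H):
    d=(D-A)[:2];th=np.arctan2(d[1],d[0]);print(np.degrees(th),np.linalg.norm(d))
print(D,H,"tool heading",np.degrees(np.arctan2(Rm[1,0],Rm[0,0])),"tcp->H tool mm",(Rm.T@(H-o["eef_pos"])*1000).round(1),"D tool",(Rm.T@(D-o["eef_pos"])*1000).round(1))
```

```text
-13.82055865993585 0.07355719112765599
-13.872168667663297 0.09187037125803513
[0.5923737  0.16326579 0.005     ] [0.50318291 0.18529231 0.046     ] tool heading -10.250074679625172 tcp->H tool mm [ 3.3 -4.9 89.3] D tool [ 95.    0.9 130.3]
```

arm_command(plan=[1,-5,0,0.062,0,0,20,0,0,0,25,0,0,0,25,0,0,0,25,0,0,0,18,0,0,0,10,0,0,0,0,0])

```text
time_s: 3.45
eef_pos: [0.4999, 0.1855, 0.011]
eef_rot: [0.0, 0.993, -0.121, -0.001]
wrist_force: [-0.2, 0.7, 0.5]
opening: 0.996
```

arm_command(grip=0, plan=[0,0,0,0,0,0,0,0,0,0,0,0,0,0,0,0,0,0,0,0,0,0,0,0,0,0,0,0,0,0,0,0,0,0,0,0,0,0,0,0])

```text
time_s: 4.45
eef_pos: [0.5015, 0.1859, 0.0129]
eef_rot: [-0.0, 0.993, -0.122, 0.001]
wrist_force: [-1.0, -0.1, 5.5]
opening: 0.155
```

arm_command(plan=[0,0,-5,0,0,0,-10,0,0,0,-20,0,0,0,-25,0,0,0,-25,0,0,0,-25,0,0,0,-20,0,0,0,-10,0,0,0,0,0,0,0,0,0])

```text
time_s: 5.45
eef_pos: [0.5003, 0.1856, 0.1516]
eef_rot: [0.0, 0.993, -0.122, -0.001]
wrist_force: [-0.1, 0.8, -1.8]
opening: 0.153
```

Run:
```python
from h import *
c=shot("wrist","pics/w2.png"); o=ctrl.get_obs(); Rm=rot(o["eef_rot"]);print(o["eef_pos"],o["wrist_force"],o["torque"],o["opening"])
z=o["eef_pos"][2]+.0085
for p,n in(((95,0,-8.5),"D"),((0,0,-35),"Htop"),((145,0,-11),"far rim")): print(n,proj(c,o["eef_pos"]+Rm@(np.array(p)/1000)))
```

```text
[0.49998259 0.18561411 0.15102734] [-0.1525047  -0.3905892  -2.02342888] [ 0.00126203  0.13220822 -0.01221421] 0.15470342110460875
D [325.25574933  17.83138673]
Htop [325.28714389 360.6194862 ]
far rim [ 324.92076801 -203.41787624]
```

View pics/w2.png

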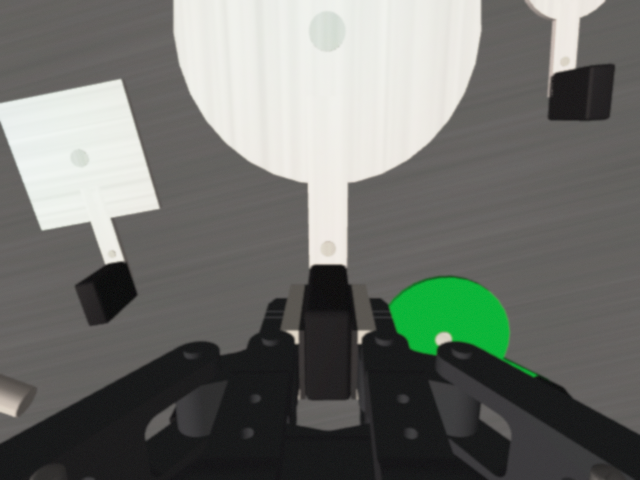

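The wrist view shows the handle gripped at (328,335) and the disc level: its centre is at (327,31), about 8 mm below the TCP as expected, so there's no sag. I'll check the ledge levels by projecting them, then turn the disc.

Run:
```python
from h import *
c=shot("top");s=shot("scene")
for z in(.1964,.164,.1595,.132,.1275,.100,.0955):
    a=(proj(c,(.5484,-.194,z))-(435,95))*5; b=(proj(c,(.5967,-.1848,z))-(435,95))*5
    print(z,"top FiS",a.round(),"FiL",b.round(),"scene BoL",((proj(s,(.6626,-.2747,z))-(100,280))*3).round())
```

```text
0.1964 top FiS [223. 376.] FiL [190. 238.] scene BoL [286. 358.]
0.164 top FiS [199. 392.] FiL [168. 259.] scene BoL [297. 384.]
0.1595 top FiS [196. 394.] FiL [165. 262.] scene BoL [298. 387.]
0.132 top FiS [178. 407.] FiL [147. 278.] scene BoL [307. 407.]
0.1275 top FiS [175. 409.] FiL [145. 281.] scene BoL [308. 411.]
0.1 top FiS [157. 421.] FiL [128. 296.] scene BoL [316. 430.]
0.0955 top FiS [155. 423.] FiL [126. 299.] scene BoL [317. 433.]
```

arm_command(plan=[0,0,-2,0.06,0,0,0,0.1,0,0,0,0.1,0,0,0,0.1,0,0,0,0.1,0,0,0,0.1,0,0,0,0.1,0,0,0,0.1,0,0,0,0.1,0,0,0,0.1,0,0,0,0.1,0,0,0,0.073,0,0,0,0])

```text
time_s: 6.9
eef_pos: [0.5004, 0.1857, 0.1533]
eef_rot: [0.001, 0.772, -0.636, -0.001]
wrist_force: [-0.6, 0.2, -1.6]
opening: 0.155
```

arm_command(plan=[10,0,0,0,20,0,0,0,25,0,0,0,25,0,0,0,25,0,0,0,25,0,0,0,25,0,0,0,25,0,0,0,15,0,0,0,10,0,0,0,0,0,0,0,0,0,0,0])

```text
time_s: 8.1
eef_pos: [0.5401, -0.0149, 0.1541]
eef_rot: [-0.0, 0.772, -0.635, -0.0]
wrist_force: [1.1, 0.4, -1.6]
opening: 0.152
```

Run:
```python
from h import *
o=ctrl.get_obs(); Rm=rot(o["eef_rot"]);h=np.arctan2(Rm[1,0],Rm[0,0]);print(o["eef_pos"],np.degrees(h),o["torque"],o["q"].round(2))
S=np.array([.5819,-.2382,.1304]);hs=np.radians(-78.9)
T=S-.095*np.array([np.cos(hs),np.sin(hs),0])+[0,0,.0085]
print("to go tool mm",(Rm.T@(T-o["eef_pos"])*1000).round(1),"turn",h-hs)
s=shot("scene");c=shot("top")
a=cv2.resize(s["im"][230:430,100:400],(660,440),interpolation=cv2.INTER_CUBIC)
b=cv2.resize(c["im"][95:215,380:560],(660,440),interpolation=cv2.INTER_CUBIC)
cv2.imwrite("pics/pre.png",cv2.resize(np.vstack([a,b]),(450,600)))
cv2.imwrite("pics/pre.png",np.hstack([cv2.resize(a,(400,267)),cv2.resize(b,(400,267))]))
cv2.imwrite("pics/pres.png",a)
```

```text
[ 0.54014461 -0.01493005  0.15410591] -78.89361811707035 [0.14966307 0.0575703  0.00626023] [-0.25  0.19  1.76  0.    1.19  2.7 ]
to go tool mm [132.1   2.   15.1] turn 0.00011138486959927363
```

View pics/pres.png

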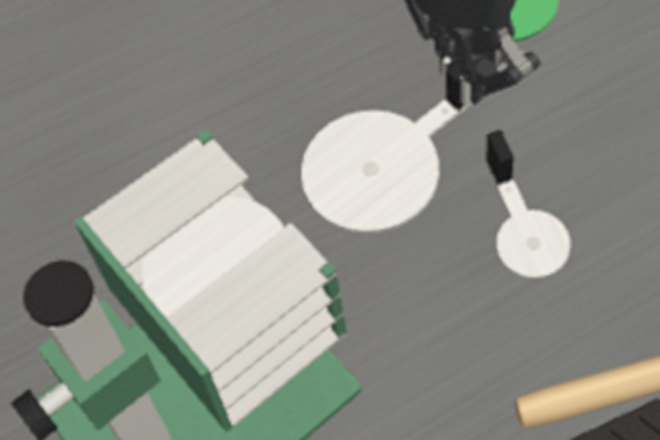

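The disc is level in front of the rack and lined up with the middle slot, and the projected ledge levels match a 32 mm pitch. I'll slide it in.

arm_command(plan=[4,1,0,0,8,1,0,0,10,0,0,0,10,0,0,0,10,0,0,0,10,0,0,0,10,0,0,0,10,0,0,0,8,0,0,0,0,0,0,0])

```text
time_s: 9.2
eef_pos: [0.5541, -0.0955, 0.1543]
eef_rot: [0.0, 0.772, -0.636, 0.0]
wrist_force: [-0.0, 0.8, -2.0]
opening: 0.152
```

Run:
```python
from h import *
o=ctrl.get_obs(); Rm=rot(o["eef_rot"]);h=np.arctan2(Rm[1,0],Rm[0,0]);print(o["eef_pos"],np.degrees(h),o["wrist_force"],o["torque"])
s=shot("scene");c=shot("top");w=shot("wrist","pics/w3.png")
a=cv2.resize(s["im"][255:435,120:330],(490,420),interpolation=cv2.INTER_CUBIC)
b=cv2.resize(w["im"],(310,232),interpolation=cv2.INTER_AREA); t=cv2.resize(c["im"][95:215,425:585],(310,188))
cv2.imwrite("pics/ins.png",np.hstack([a,np.vstack([b,t])]))
```

```text
[ 0.55408757 -0.09550073  0.15431371] -78.97568516682647 [-0.01601667  0.78513269 -2.04196413] [ 0.17527233 -0.00730977  0.01013243]
```

View pics/ins.png

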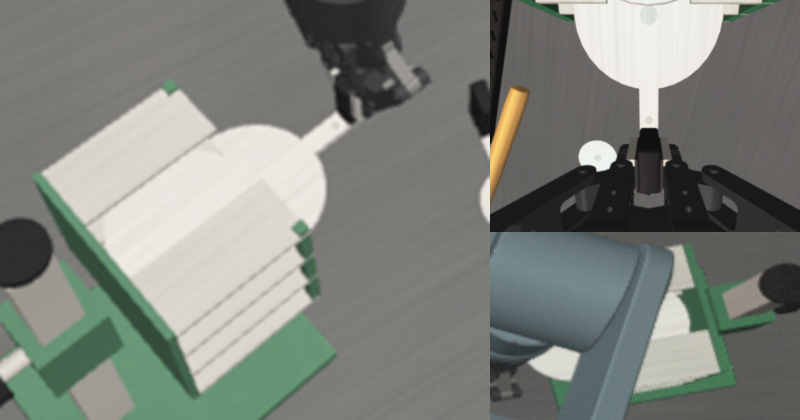

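The disc is entering centred under the stored top disc, with no contact force. I'll slide on to about 6 mm short of home.

arm_command(plan=[4,0,0,0,8,0,0,0,8,0,0,0,8,0,0,0,8,0,0,0,6,0,0,0,4,0,0,0,0,0,0,0])

```text
time_s: 10.15
eef_pos: [0.5627, -0.1401, 0.1542]
eef_rot: [0.0, 0.772, -0.636, 0.0]
wrist_force: [-0.8, 0.2, -0.3]
opening: 0.155
```

arm_command(plan=[0,0,2,0,0,0,2,0,0,0,2,0,0,0,1,0,0,0,0,0])

```text
time_s: 10.65
eef_pos: [0.5629, -0.1391, 0.1486]
eef_rot: [-0.0, 0.772, -0.635, 0.0]
wrist_force: [-3.1, 2.6, 7.0]
opening: 0.154
```

Run:
```python
from h import *
o=ctrl.get_obs(); Rm=rot(o["eef_rot"]);print(o["eef_pos"],o["wrist_force"],o["torque"],"tool F",Rm.T@o["wrist_force"],"tool M",Rm.T@o["torque"])
s=shot("scene");w=shot("wrist")
a=cv2.resize(s["im"][255:405,140:300],(448,420),interpolation=cv2.INTER_CUBIC)
b=cv2.resize(w["im"][:300],(352,165),interpolation=cv2.INTER_AREA)
im=np.zeros((420,800,3),np.uint8);im[:,:448]=a;im[:165,448:]=b
c=w["im"][:100,100:540];im[170:170+80,448:]=cv2.resize(c,(352,80))
cv2.imwrite("pics/low.png",im)
o=ctrl.get_obs();print(o["wrist_force"],o["torque"])
```

```text
[ 0.56289029 -0.13906508  0.14857447] [-3.14488471  2.56037485  6.95168241] [ 0.16622149  0.56195198 -0.16584026] tool F [-3.11594532  2.58876094 -6.95420082] tool M [-0.51940101 -0.27143545  0.16573467]
[-3.64803868  2.53718013  6.83587986] [ 0.14746984  0.56582654 -0.13728777]
```

View pics/low.png

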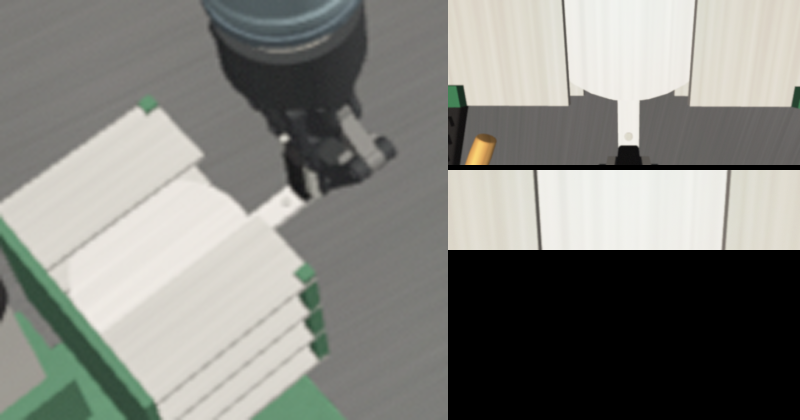

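The disc is inside and the ledge tabs show symmetrically on both sides of it. The contact force is about 8 N, so it seems to be on the ledges. I'll ease up a little and push the last few mm gently.

arm_command(plan=[0,0,-1,0,2,0,0,0,1.5,0,0,0,1,0,0,0,0,0,0,0])

```text
time_s: 11.25
eef_pos: [0.5639, -0.144, 0.1487]
eef_rot: [-0.0, 0.772, -0.635, 0.0]
wrist_force: [-0.2, 2.9, 5.8]
opening: 0.161
```

Run:
```python
from h import *
o=ctrl.get_obs(); Rm=rot(o["eef_rot"]);S=np.array([.5819,-.2382,.1304]);hs=np.radians(-78.9)
T=S-.095*np.array([np.cos(hs),np.sin(hs),0])+[0,0,.0085]
print(o["eef_pos"],"togo",(Rm.T@(T-o["eef_pos"])*1000).round(1),"F",(Rm.T@o["wrist_force"]).round(2),"M",(Rm.T@o["torque"]).round(3))
```

```text
[ 0.56393396 -0.14395503  0.14866879] togo [0.9 0.5 9.8] F [-2.92 -0.41 -5.76] M [ 0.008 -0.208 -0.007]
```

arm_command(plan=[1,0,0,0,1,0,0,0,1,0,0,0,0,0,0,0])

```text
time_s: 11.65
eef_pos: [0.5643, -0.1461, 0.1487]
eef_rot: [-0.001, 0.772, -0.635, -0.0]
wrist_force: [-1.2, 4.9, 6.7]
opening: 0.155
```

Run:
```python
from h import *
o=ctrl.get_obs(); Rm=rot(o["eef_rot"]);S=np.array([.5819,-.2382,.1304]);hs=np.radians(-78.9)
T=S-.095*np.array([np.cos(hs),np.sin(hs),0])+[0,0,.0085]
print(o["eef_pos"],"togo",(Rm.T@(T-o["eef_pos"])*1000).round(1),"F",(Rm.T@o["wrist_force"]).round(2),"M",(Rm.T@o["torque"]).round(3))
w=shot("wrist","pics/w4.png")
for z in(.134,.137,.140):
    # predicted edge point of neck/disc & ledge front corners
    print(z,[proj(w,p[:2]+(z,)).round() for p in((.5484,-.194),(.5967,-.1848))], "disc near edge",proj(w,o["eef_pos"]+Rm@np.array([.045,0,o["eef_pos"][2]-z])).round())
```

```text
[ 0.56431164 -0.14612035  0.14869645] togo [-1.2  0.5  9.8] F [-5.09  0.24 -6.67] M [-0.004 -0.631  0.005]
0.134 [array([393., 185.]), array([260., 184.])] disc near edge [326. 182.]
0.137 [array([394., 186.]), array([259., 185.])] disc near edge [326. 183.]
0.14 [array([395., 187.]), array([258., 186.])] disc near edge [326. 184.]
```

View pics/w4.png

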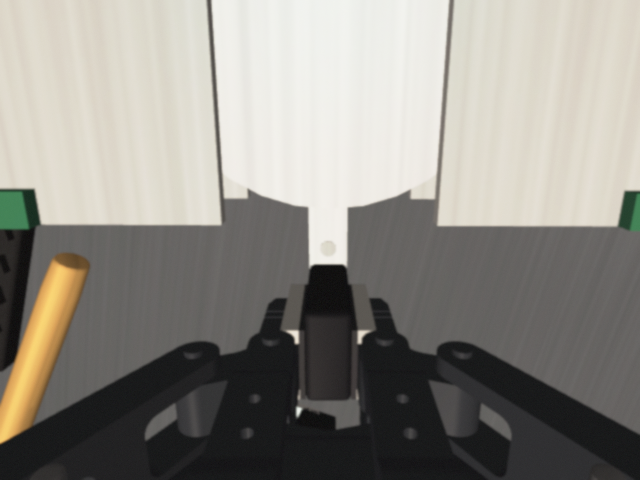

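The wrist view shows the neck under the stored top disc, centred (neck at column 328) between the ledge tabs at 235 and 423. I'll probe a little further for the back stop.

arm_command(plan=[1,0,-0.5,0,1,0,0,0,0,0,0,0])

```text
time_s: 12.0
eef_pos: [0.5642, -0.1463, 0.1487]
eef_rot: [-0.001, 0.772, -0.635, -0.002]
wrist_force: [-2.9, 11.7, 7.7]
opening: 0.154
```

Run:
```python
from h import *
o=ctrl.get_obs(); Rm=rot(o["eef_rot"])
print(o["eef_pos"],"F",(Rm.T@o["wrist_force"]).round(2),"M",(Rm.T@o["torque"]).round(3))
```

```text
[ 0.56415798 -0.14628737  0.14874479] F [-12.08   0.63  -7.66] M [ 0.099 -1.376  0.003]
```

The back stop is reached: Fx is 12 N and the disc has stopped moving. I'll unload, then release.

arm_command(plan=[-2,0,0,0,0,0,-0.5,0,0,0,0,0])

```text
time_s: 12.3
eef_pos: [0.5639, -0.1463, 0.1489]
eef_rot: [-0.0, 0.772, -0.635, -0.001]
wrist_force: [0.1, 4.7, 1.7]
opening: 0.156
```

Run:
```python
from h import *
o=ctrl.get_obs(); Rm=rot(o["eef_rot"])
print(o["eef_pos"],"F",(Rm.T@o["wrist_force"]).round(2),"M",(Rm.T@o["torque"]).round(3))
```

```text
[ 0.56393453 -0.1462986   0.14888234] F [-4.65 -0.98 -1.73] M [ 0.198 -0.688 -0.21 ]
```

arm_command(grip=1, plan=[-0.5,0,0,0,0,0,0,0,0,0,0,0,0,0,0,0,0,0,0,0,0,0,0,0,0,0,0,0,0,0,0,0,0,0,0,0,0,0,0,0])

```text
time_s: 13.3
eef_pos: [0.564, -0.1463, 0.1493]
eef_rot: [0.0, 0.772, -0.635, 0.0]
wrist_force: [0.3, -0.5, -0.2]
opening: 1.0
```

arm_command(plan=[0,0,-5,0,0,0,-10,0,0,0,-20,0,0,0,-25,0,0,0,-25,0,-10,0,-15,0,-25,0,0,0,-40,0,0,0,-40,0,0,0,-40,0,0,0,-25,0,0,0,-10,0,0,0,0,0,0,0])

```text
time_s: 14.6
eef_pos: [0.5271, 0.0414, 0.2496]
eef_rot: [-0.0, 0.773, -0.635, 0.0]
wrist_force: [0.5, -1.1, -0.8]
opening: 0.998
```

Run:
```python
from h import *
o=ctrl.get_obs(); Rm=rot(o["eef_rot"]);print(o["eef_pos"],o["wrist_force"])
s=shot("scene");c=shot("top")
a=cv2.resize(s["im"][255:405,140:300],(448,420),interpolation=cv2.INTER_CUBIC)
b=cv2.resize(c["im"][95:215,415:545],(352,325),interpolation=cv2.INTER_CUBIC)
im=np.zeros((420,800,3),np.uint8);im[:,:448]=a;im[:325,448:]=b
cv2.imwrite("pics/end.png",im)
h=np.radians(-78.9);d=np.array([np.cos(h),np.sin(h),0]);S=np.array([.5819,-.2382,.1345])
for n,p in(("dot",S-.075*d+[0,0,.0025]),("htop",S-.095*d+[0,0,.0435])):
    print(n,"scene",((proj(s,p)-(140,255))*2.8).round(),"top",((proj(c,p)-(415,95))*2.708+(448,0)).round())
```

```text
[0.52713592 0.04142833 0.24961686] [ 0.48773607 -1.12101186 -0.82647355]
dot scene [278. 207.] top [555. 193.]
htop scene [299. 150.] top [538. 188.]
```

View pics/end.png

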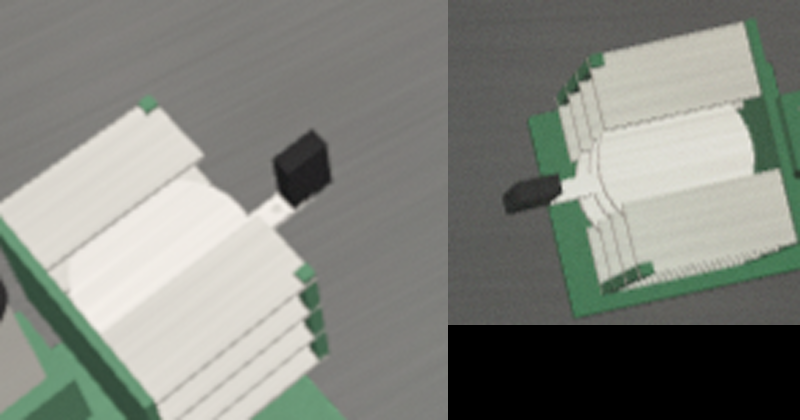

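The released pattern sits in the middle slot with its handle out at the front. The neck dot is at about (278,210) in the crop, against (278,207) predicted for fully home. I'll hand in.

```bash
python3 -c "
from bench import ctrl
print(ctrl.get_obs()['time_s'],ctrl.hand_in())"
```

```text
the job is handed in; nothing more can be done
14.7 None
```

The large round pattern is back in the middle slot, pushed up against the back stop with its handle sticking out at the front. I released it and handed the job in at 14.7 s; no verdict was reported.

- **What I did:** I gripped the pattern by its black handle, lifted it level, turned it about 65° and slid it in between the two stored discs. I lowered it until it touched the ledges and pushed until it stopped moving, at about 12 N. Then I eased off, opened the gripper and backed away up and out.
- **Last checks:** After release, the camera view put the neck dot within about 3 crop pixels of where it should be when fully home. The gripper was clear, with wrist force near zero (about 1.5 N) and within noise.
- **What disagreed:** The disc touched the ledges about 3–5 mm higher than my camera estimate of the slot floor. I put that down to calibration or a slight tilt. The slot it went into was clear from the views, and the final picture fits it.

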